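Wedge the glue press tight on the resin blanks

ROBOT

A 7-joint arm with a two-finger parallel gripper is mounted at the origin on the work surface. World frame = base frame: x ahead of the robot, y to its left, z up, the work surface at z = 0. Lengths are in m, angles in rad, forces in N, time in s.
With the tool pointing down it reaches from about 0.425 to 0.875 m from the base axis. Payload 4.7 kg.
Tool frame: the origin (TCP) lies at the very end of the fingers, on their centre line; the grasp point (between the pads) lies 19 mm behind it; z points along the fingers, y is the line along which they close (so a half turn about z gives the same grasp; the last joint's range is limited). The gripper opens to 85 mm and grips with 20 to 120 N. Pads are 22 mm wide; open, the fingers measure 114 mm over their backs; the gripper's body (76 mm by 85 mm) begins 54 mm behind the grasp point. The pads swing forward as they close: fully open they stand 13 mm farther back than shut.
Start: joints at [1.195, 0.321, -0.07, 1.45, 0.023, 1.371, -0.057], TCP at [0.247, -0.601, 0.231] pointing down, gripper open.
Joint ranges: [-2.86, 2.86], [-0.3, 2.09], [-1.38, 1.24], [0.06, 2.45], [-1.56, 4.7], [0.09, 2.05], [-2.69, 2.69]. Speed limits (rad/s): [2.57, 2.57, 3.14, 3.14, 3.14, 3.14, 3.14].

INTERFACE

Orientations are given as a 3x3 rotation matrix whose columns are the frame's x, y, z axes.
In Python, from workcell import ctrl gives the robot as it stands. The module is installed in compiled form; this text tells all that it offers.
- The arm moves only by the tool send_rows, never from a script. Its argument "deltas" is a list of rows, each an object with "gripper": the opening in per cent of the stroke, from 0 (shut) to 100 (fully open); "travel": the shift along the tool's x, y, z in m, a list of three; "spin": the turn about the tool's z in degrees. In form: [{"gripper": gripper, "travel": [dx, dy, dz], "spin": spin}, ...]. A call has exactly 5 rows; each row is the pose to reach, as a shift and turn from the pose commanded when the call began, along the tool's axes at that moment; what a row does not reach only later rows make up. A row lasts 1/10 s, in which the tool goes at most 50 mm and 8.59 degrees, less where a joint would pass 70% of its speed; a pose out of reach is approached as far as the arm can. A call with a gripper value outside its range is refused whole. The fingers move at their own pace and stop on an object; the grip force is fixed at half the most. Time passes only in rows, so rows that repeat a pose let the fingers close, or fill a call up. It gives the time, the measured TCP pose, the force, the opening and the grip force at its end, in the units of the state.
- ctrl.get_state(): the state, without advancing time (a new reading comes with each control period).
- ctrl.capture(name): name is "scene" or "top" or "wrist"; returns (picture, depth): 480x640x3 uint8, red, green, blue; 480x640 float32, m along the optical axis (not along the pixel's ray), 0 where there is no reading.
- ctrl.calibration(name): a dict with "fx", "fy", "cx", "cy" (pixels), "dist_coeffs" ([k1, k2, p1, p2, k3] as OpenCV has them; the pictures are not rectified), "origin" and "orientation" of the camera in the world; the wrist camera has in their place "tool_from_camera" (4x4, takes a point from camera to tool coordinates, whose origin is the TCP and whose axes are the flange's). Camera axes: x right, y up, looking along -z (the intrinsics and any distortion apply to the point x, -y, -z); pixel columns grow to the right and rows downward; lengths in m; the calibration is good to about 2 mm. A picture is of the moment at which its call begins: read the wrist's pose just before it. calibration takes no time and is no camera call.
- ctrl.finish_job(): hands the job in; it is judged then, once.
The state is a dict: "time": time; "joint_pos": joint angles; "joint_vel": joint speeds; "joint_torque": joint torques, N m; "tool_pos": TCP position; "ee_rot": TCP orientation; "force": force on the tool from outside, world axes, zero at the start; "wrist_torque": the same for the moment, N m; "width": finger opening in m; "grip_force": force on a finger pad.
Only numpy, scipy, OpenCV 4.12 (cv2) and the standard library are available. Lean on these libraries where they do the work, as an engineer would, in place of code of your own. Each camera call takes 0.05 s, during which the arm holds its last target. There are 200 camera calls.

TASK

Lock the small glue press on its resin blanks. Take the yellow wedge from the rack, lay it over on its flat side, take it again across its width, slide its thin end by hand into the mouth of the press between pressing board and yoke, well under the yoke, and let go while it is still loose. Then tap its red end with the nylon-faced hammer, drawing back between taps, until it stops advancing and sits tight; lay the hammer down on its side on the bench, and leave the other loose things where they are.

Things in the scene. Friction and masses are not known exactly. Their poses are not given: they have to be found in the camera images.
- press: Glue press, fixed to the bench. Plywood base 200 (x) x 150 (y) x 20 mm, from y = -65 to +85; on it two resin blanks, amber below, teal above (60 x 80 mm, top 42 mm above the bench). Origin on the bench surface under the middle of the yoke; z up; +y is the way the wedge is driven. The mouth opens to -y.
- yoke: Wooden yoke fixed on the press, same origin and axes: two posts, inner faces at x = -33 and +33 mm (28 wide, 60 deep), and a beam across, 126 (x) x 70 (y) mm, top 120 mm high (bolts to 135). The sole under the beam falls towards +y by 1 in 8, like the wedge: its underside is 81 mm high at y = -35 and 72 mm at y = +35.
- board (a joint): Pressing board, 62 x 70 x 18 mm, between the posts, with a 30 mm wide tongue out of the mouth to y = -66. Value: how far it has gone down (m); its top is 64 mm - value above the bench. It stays put by friction; the wedge forces it down (about 6 N along y). At 0.004 it bears on the blanks: from there taps of 12 to 25 N advance the wedge under 3 mm, then less and less, and set it tight.
- press_mouth (a point): Middle of the mouth of the press at the yoke's -y face, 35 mm from the press origin, 70 mm above the bench.
- rack: Wooden wedge rack, fixed, 150 (x) x 110 (y) mm: two slots running along its y, at x = -34 and +34 mm, 32 mm wide, floor 8 mm and divider tops 24 mm above the bench. Origin on the bench under its middle. Each slot holds one wedge on edge; which holds which varies. The bench between rack and press, nearer the robot than the hammer, is clear for laying things down; a wedge let go leaning over 25 degrees on its long edge falls flat.
- wedge: Yellow wedge, thick end red: 130 long, 50 wide, 26 mm thick tapering to 10 mm (1 in 8, both faces alike), 0.12 kg. Origin at its centre, x to the thin end, y across thickness, z across width. Starts on edge in the rack: z up, centre 25 mm above the slot floor, thin end to the rack's +y. In the press it lies flat, either face down; its waxed faces slide easily (friction 0.2) but hold once driven.
- wedge_butt (a point): Middle of the wedge's red thick end, which is struck (26 x 50 mm).
- wedge_tip (a point): Middle of the wedge's thin end.
- hammer: Hammer lying on its side. Barrel head 36 mm diameter, 90 mm long along y, flat white nylon faces at y = -45 and +45 mm, either may strike. Wooden handle along -x, 22 wide (y), 24 mm high, with a blue grip ending 195 mm from the head's centre. Origin in the middle of the head, 18 mm above the bench as it lies; z up. About 0.36 kg, mostly in the head.
- hammer_grip (a point): Point on the middle of the hammer's handle, 60 mm from the head's centre, 16 mm above the bench as it lies: a good place to take it from above, across y.
- spare: Dark spare wedge, 100 x 50 mm, 20 to 10 mm thick, standing on edge in the other slot of the rack; bystander. Origin at its centre.
- can_red: Yellow can with red cap, 52 mm diameter, 140 mm tall; bystander. Origin under its middle.
- can_blue: Blue can with blue cap, 52 mm diameter, 140 mm tall; bystander. Origin under its middle.
- bangle_amber: Amber bangle lying flat, 76 mm diameter, 18 mm high; bystander. Origin under its middle.
- bangle_teal: Teal bangle lying flat, 72 mm diameter, 22 mm high; bystander. Origin under its middle.
- brush: Flat brush lying on the bench, 190 mm long; bystander. Origin under its middle.
- beaker: Steel beaker, 72 mm diameter, 100 mm tall; bystander. Origin under its middle.
Mind the look-alikes: they are no part of the job. What is shaped like the hammer but green or orange is not meant.

How it is judged:
By the outcome, as a careful person would: the job done as asked, in the order asked, and still so for the second after the job is handed in, with the robot touching nothing.
It also fails if it takes over 72 s, if anything falls off the work surface, if the arm or the gripper's body presses on something with over 40 N, if the wrist force passes 120 N, or if a joint passes its speed limit or range.

## Working session

There is one attempt and no reset: what is moved stays moved. The work goes in short steps, Python scripts to look and compute and a tool call to move; the robot and the scene stay as the last step left them, time stands still between calls to the robot, and variables do not carry over. Pictures are saved under pics/ and viewed, at most 10 in all, crops included, and the job is handed in when it is done.

Besides the shell and the picture viewer there is one more tool, called as a command line: name --argument value ..., lists and objects as JSON in quotes. send_rows: Moves the arm, as the interface text tells. Its arguments: {"type":"object","properties":{"deltas":{"type":"array"}},"required":["deltas"]}

```bash
mkdir -p pics; cat > h.py <<'E'
import numpy as np, cv2
from workcell import ctrl
def cap(n):
    st=ctrl.get_state(); im,d=ctrl.capture(n); c=ctrl.calibration(n)
    if n=="wrist":
        T=np.eye(4);T[:3,:3]=np.array(st["ee_rot"]);T[:3,3]=st["tool_pos"];T=T@np.array(c["tool_from_camera"])
    else:
        T=np.eye(4);T[:3,:3]=np.array(c["orientation"]);T[:3,3]=c["origin"]
    return im,d,c,T
def K(c): return np.array([[c["fx"],0,c["cx"]],[0,c["fy"],c["cy"]],[0,0,1.]]),np.array(c["dist_coeffs"],float)
def cloud(d,c,T):
    k,D=K(c); v,u=np.mgrid[0:480,0:640]
    p=cv2.undistortPoints(np.stack([u,v],-1).reshape(-1,1,2).astype(np.float64),k,D).reshape(480,640,2)
    P=np.stack([p[...,0]*d,-p[...,1]*d,-d],-1)@T[:3,:3].T+T[:3,3]
    P[d<=0]=np.nan
    return P
def proj(X,c,T):
    k,D=K(c); q=(np.atleast_2d(X)-T[:3,3])@T[:3,:3]; q=q*[1,-1,-1]
    return cv2.projectPoints(q,np.zeros(3),np.zeros(3),k,D)[0].reshape(-1,2)
def save(im,n): cv2.imwrite("pics/"+n+".png",im[...,::-1])
E
python3 - <<'E'
from h import *
st=ctrl.get_state(); print({k:np.round(v,3).tolist() for k,v in st.items()})
for n in ["scene","top"]:
    im,d,c,T=cap(n); save(im,n); P=cloud(d,c,T); np.savez(n,im=im,P=P); print(n,T.round(3).tolist())
c=ctrl.calibration("wrist");print(np.round(c["tool_from_camera"],4).tolist())
E
```

```text
{'time': 0.0, 'joint_pos': [1.195, 0.322, -0.07, 1.452, 0.023, 1.371, -0.057], 'joint_vel': [0.001, -0.001, -0.002, -0.001, 0.0, 0.0, 0.0], 'joint_torque': [-0.0, -49.358, -0.382, -31.433, 0.013, 0.011, -0.0], 'tool_pos': [0.247, -0.601, 0.23], 'ee_rot': [[0.925, 0.38, -0.001], [0.38, -0.925, 0.002], [-0.0, -0.002, -1.0]], 'force': [-0.533, -0.258, -0.268], 'wrist_torque': [-0.046, 0.028, -0.006], 'grip_force': 0.0, 'width': 0.086}
scene [[-0.831, -0.326, 0.45, 1.031], [0.556, -0.491, 0.671, 0.696], [0.002, 0.808, 0.589, 0.75], [0.0, 0.0, 0.0, 1.0]]
top [[-0.025, 0.997, -0.067, 0.447], [-1.0, -0.025, 0.003, -0.071], [0.001, 0.067, 0.998, 1.238], [0.0, 0.0, 0.0, 1.0]]
[[0.0006, 0.9476, 0.3195, 0.0815], [1.0, -0.0004, -0.0008, -0.0002], [-0.0006, 0.3195, -0.9476, -0.1414], [0.0, 0.0, 0.0, 1.0]]
```

View pics/top.png

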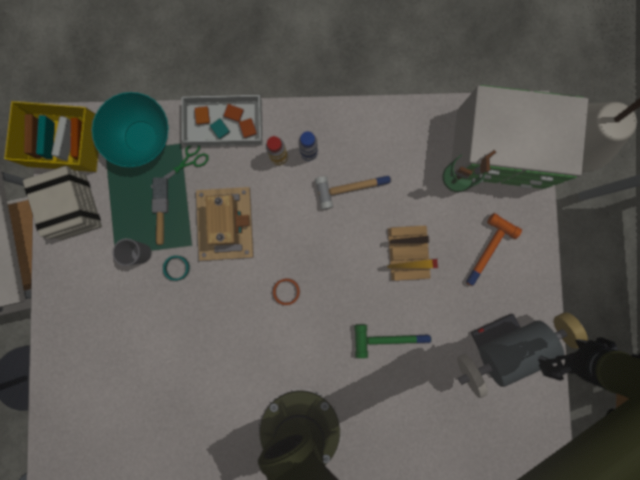

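View pics/scene.png

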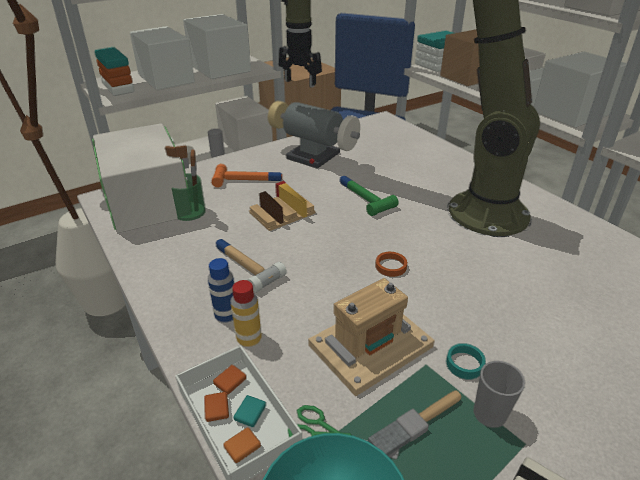

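Top view: yellow wedge in the near slot (412,265) with its red end right (world −y), hammer with head (323,193) and grip (384,181), press (225,222) with its tongue towards world −y, rack (409,253). The scene view agrees, and the green and orange hammers are decoys.

```bash
python3 - <<'E'
from h import *
for n in ["top","scene"]:
    z=np.load(n+".npz"); im=z["im"].astype(int);P=z["P"]; hsv=cv2.cvtColor(z["im"],cv2.COLOR_RGB2HSV)
    ok=np.isfinite(P[...,0])
    def rep(name,m):
        q=P[m&ok]
        if len(q)<8: print(n,name,len(q));return
        xy=q[:,:2].astype(np.float32); r=cv2.minAreaRect(xy)
        print(n,name,len(q),"med",np.median(q,0).round(3),"min",q.min(0).round(3),"max",q.max(0).round(3),"rect",np.round(r[0],3),np.round(r[1],3),round(r[2],1))
    x,y,zz=P[...,0],P[...,1],P[...,2]
    bench=ok&(abs(zz)<.02)&(x>.3)&(x<.6)&(abs(y)<.3)
    rep("bench",bench)
    box=lambda a,b,c,d,e,f:(x>a)&(x<b)&(y>c)&(y<d)&(zz>e)&(zz<f)
    if n=="top":
        # approximate pixel centers
        for nm,(u,v) in dict(press=(225,222),rack=(409,253),wedge=(412,265),head=(323,193),grip=(384,181),tongue=(242,222),spare=(408,240)).items(): print(nm,P[v,u].round(3))
    rep("yoke",box(.3,.8,.1,.4,.112,.128))
    rep("base",box(.4,.62,.08,.40,.012,.03))
    rep("rackz",box(.35,.6,-.5,-.15,.016,.032))
    rep("wedge",box(.35,.6,-.5,-.15,.035,.075)&(hsv[...,0]>20)&(hsv[...,0]<34)&(hsv[...,1]>120))
    rep("high",box(.35,.6,-.5,-.15,.04,.08))
    hm=box(.48,.66,-.35,.06,.008,.05)
    rep("hammer",hm)
    rep("handle",hm&(zz<.035)&(y<-.12))
    rep("head",hm&(zz>.029))
E
```

```text
top bench 20399 med [ 0.437 -0.015 -0.001] min [ 0.3   -0.3   -0.012] max [0.6  0.3  0.02] rect [ 0.45 -0.  ] [0.6 0.3] 90.0
press [0.573 0.173 0.119]
rack [ 0.483 -0.32   0.022]
wedge [ 0.45  -0.32   0.056]
head [ 0.658 -0.084  0.029]
grip [ 0.688 -0.257  0.025]
tongue [0.578 0.14  0.059]
spare [ 0.518 -0.312  0.055]
top yoke 1271 med [0.579 0.185 0.119] min [0.517 0.15  0.112] max [0.644 0.223 0.128] rect [0.581 0.187] [0.126 0.071] 2.1
top base 1668 med [0.52  0.248 0.019] min [0.424 0.119 0.012] max [0.62  0.399 0.03 ] rect [0.525 0.258] [0.197 0.277] 1.6
top rackz 1209 med [ 0.48  -0.326  0.023] min [ 0.387 -0.5    0.016] max [ 0.559 -0.259  0.032] rect [ 0.477 -0.385] [0.245 0.158] 84.1
top wedge 63 med [ 0.452 -0.355  0.057] min [ 0.443 -0.369  0.052] max [ 0.46  -0.306  0.062] rect [ 0.452 -0.338] [0.063 0.016] 88.2
top high 572 med [ 0.457 -0.331  0.057] min [ 0.44  -0.389  0.041] max [ 0.528 -0.259  0.064] rect [ 0.485 -0.325] [0.13  0.087] 88.6
top hammer 815 med [ 0.542 -0.292  0.024] min [ 0.48  -0.35   0.008] max [ 0.66  -0.072  0.05 ] rect [ 0.571 -0.21 ] [0.325 0.102]
[... 769 characters left out ...]
[0.25  0.161] 84.8
scene wedge 252 med [ 0.456 -0.312  0.054] min [ 0.441 -0.368  0.035] max [ 0.466 -0.25   0.06 ] rect [ 0.451 -0.309] [0.024 0.118] 3.6
scene high 551 med [ 0.464 -0.318  0.055] min [ 0.44  -0.388  0.04 ] max [ 0.532 -0.25   0.061] rect [ 0.486 -0.318] [0.092 0.138] 0.9
scene hammer 880 med [ 0.544 -0.274  0.024] min [ 0.48  -0.35   0.008] max [ 0.66  -0.065  0.05 ] rect [ 0.564 -0.203] [0.328 0.106] 67.5
scene handle 532 med [ 0.529 -0.291  0.022] min [ 0.48  -0.35   0.008] max [ 0.562 -0.26   0.035] rect [ 0.521 -0.305] [0.082 0.09 ] 0.4
scene head 259 med [ 0.53  -0.264  0.034] min [ 0.513 -0.348  0.029] max [ 0.659 -0.072  0.05 ] rect [ 0.574 -0.2  ] [0.305 0.054] 64.2
```

```bash
cat >> h.py <<'E'
def delta(target,yaw=None):
    """tool-frame travel + spin to world target; yaw = world angle of tool y (deg)"""
    st=ctrl.get_state(); R=np.array(st["ee_rot"]); d=R.T@(np.array(target)-st["tool_pos"])
    a=np.degrees(np.arctan2(R[1,1],R[0,1])); s=0 if yaw is None else -((yaw-a+180)%360-180)
    print("t",round(st["time"],2),"pos",np.round(st["tool_pos"],4),"yaw",round(a,2),"-> travel",d.round(4),"spin",round(s,2),"F",np.round(st["force"],1),"w",round(st["width"],4),"q",np.round(st["joint_pos"],2))
E
python3 - <<'E'
from h import *
z=np.load("scene.npz"); z2=np.load("top.npz")
for z in (z,z2):
    P=z["P"];hsv=cv2.cvtColor(z["im"],cv2.COLOR_RGB2HSV);x,y,zz=P[...,0],P[...,1],P[...,2]
    m=(x>.59)&(x<.75)&(y>-.3)&(y<-.03)&(zz>.008)&(zz<.05); q=P[m]
    h=q[q[:,1]<-.12]; print("hnd",h.min(0).round(3),h.max(0).round(3),np.polyfit(h[:,1],h[:,0],1).round(3))
    h=q[q[:,1]>-.12]; print("head",cv2.minAreaRect(h[:,:2].astype(np.float32)),h[:,2].max())
E
```

```text
hnd [ 0.662 -0.269  0.008] [ 0.709 -0.12   0.03 ] [-0.187  0.652]
head ((0.6639041304588318, -0.0922057181596756), (0.09316158294677734, 0.06056862324476242), 11.512771606445312) 0.03775364604121234
hnd [ 0.655 -0.278  0.008] [ 0.704 -0.12   0.034] [-0.189  0.642]
head ((0.6717209219932556, -0.08448506146669388), (0.11879435181617737, 0.06298883259296417), 25.362215042114258) 0.040846232849558906
```

send_rows --deltas '[{"gripper": 50, "travel": [0.035, -0.02, 0], "spin": -8}, {"gripper": 50, "travel": [0.075, -0.045, 0], "spin": -16}, {"gripper": 50, "travel": [0.115, -0.07, 0], "spin": -24}, {"gripper": 50, "travel": [0.15, -0.09, 0], "spin": -32}, {"gripper": 50, "travel": [0.18, -0.11, 0], "spin": -40}]'

```text
time: 0.6
tool_pos: [0.3731, -0.4287, 0.231]
ee_rot: [[0.458, 0.889, -0.0], [0.889, -0.458, 0.001], [0.001, -0.0, -1.0]]
force: [-0.4, -0.4, 0.0]
width: 0.0429
grip_force: 0.0
```

```bash
python3 -c "
from h import *
delta([.452,-.36,.2],0)"
```

```text
t 0.6 pos [ 0.3731 -0.4287  0.231 ] yaw -27.24 -> travel [0.0972 0.0387 0.031 ] spin -27.24 F [-0.4 -0.4  0. ] w 0.0429 q [ 1.05  0.16 -0.27  1.65  0.04  1.34  0.3 ]
```

send_rows --deltas '[{"gripper": 50, "travel": [0.03, 0.01, 0], "spin": -7}, {"gripper": 50, "travel": [0.06, 0.02, 0], "spin": -14}, {"gripper": 50, "travel": [0.09, 0.03, 0.01], "spin": -21}, {"gripper": 50, "travel": [0.12, 0.03, 0.02], "spin": -27}, {"gripper": 50, "travel": [0.125, 0.025, 0.03], "spin": -27}]'

```text
time: 1.1
tool_pos: [0.4547, -0.3274, 0.2006]
ee_rot: [[0.003, 1.0, 0.001], [1.0, -0.003, 0.002], [0.002, 0.001, -1.0]]
force: [0.0, 1.0, 0.1]
width: 0.0428
grip_force: 0.0
```

```bash
python3 - <<'E'
from h import *
delta([.452,-.345,.03],0)
im,d,c,T=cap("wrist"); save(im,"w1"); P=cloud(d,c,T); np.savez("w1",im=im,P=P)
hsv=cv2.cvtColor(im,cv2.COLOR_RGB2HSV); x,y,zz=P[...,0],P[...,1],P[...,2]
m=(zz>.045)&(zz<.068)&(x>.40)&(x<.495)&(y<-.2)&(y>-.45); q=P[m]
r=cv2.minAreaRect(q[:,:2].astype(np.float32)); print("wedge",len(q),r,np.median(q[:,2]))
for a in np.arange(-.39,-.25,.02):
    s=q[abs(q[:,1]-a)<.006]
    if len(s)>3: print(round(a,2),s[:,0].min().round(4),s[:,0].max().round(4))
E
```

```text
t 1.1 pos [ 0.4547 -0.3274  0.2006] yaw -0.19 -> travel [-0.018  -0.0028  0.1706] spin -0.19 F [0.  1.  0.1] w 0.0428 q [ 0.94  0.17 -0.4   1.71  0.07  1.28  0.52]
wedge 4525 ((0.4537263512611389, -0.32220813632011414), (0.130358025431633, 0.025617407634854317), 89.47540283203125) 0.056857529693068454
-0.39 0.4403 0.4659
-0.37 0.4405 0.4651
-0.35 0.4408 0.463
-0.33 0.4419 0.4606
-0.31 0.4422 0.459
-0.29 0.4425 0.4569
-0.27 0.4428 0.4549
```

View pics/w1.png

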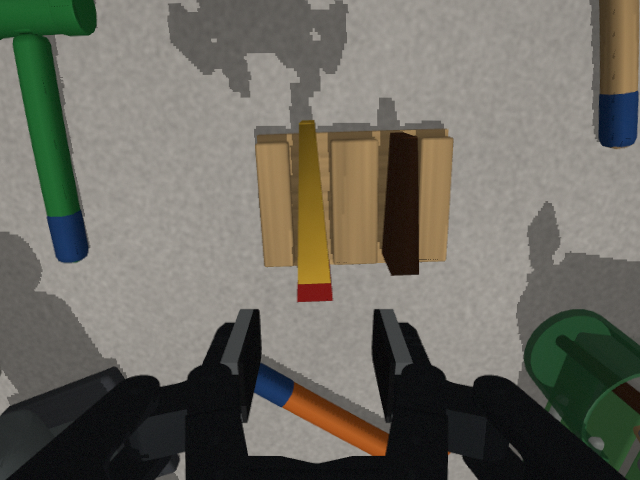

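Wrist view: wedge at (315,210), red butt (315,292), dark spare at (403,205). The wedge's centre is (0.451,−0.322) with yaw 1.9° and its top at 57 mm, as expected. I'll take it now.

send_rows --deltas '[{"gripper": 50, "travel": [0.005, -0.0035, 0.04], "spin": -2}, {"gripper": 50, "travel": [0.005, -0.0035, 0.08], "spin": -2}, {"gripper": 50, "travel": [0.005, -0.0035, 0.12], "spin": -2}, {"gripper": 50, "travel": [0.005, -0.0035, 0.155], "spin": -2}, {"gripper": 50, "travel": [0.005, -0.0035, 0.168], "spin": -2}]'

```text
time: 1.65
tool_pos: [0.4448, -0.3269, 0.0296]
ee_rot: [[-0.02, 1.0, -0.006], [1.0, 0.02, 0.003], [0.003, -0.006, -1.0]]
force: [-0.6, -0.3, -0.1]
width: 0.0431
grip_force: 0.0
```

send_rows --deltas '[{"gripper": 0, "travel": [0, 0, 0], "spin": 0}, {"gripper": 0, "travel": [0, 0, 0], "spin": 0}, {"gripper": 0, "travel": [0, 0, 0], "spin": 0}, {"gripper": 0, "travel": [0, 0, 0], "spin": 0}, {"gripper": 0, "travel": [0, 0, 0], "spin": 0}]'

```text
time: 2.15
tool_pos: [0.4489, -0.3275, 0.0344]
ee_rot: [[-0.023, 1.0, 0.001], [1.0, 0.023, -0.001], [-0.001, 0.001, -1.0]]
force: [0.8, -0.5, -1.4]
width: 0.0182
grip_force: 58.6
```

send_rows --deltas '[{"gripper": 0, "travel": [0, 0, -0.01], "spin": 0}, {"gripper": 0, "travel": [0, 0, -0.03], "spin": 0}, {"gripper": 0, "travel": [0, 0, -0.05], "spin": 0}, {"gripper": 0, "travel": [0, 0, -0.07], "spin": 0}, {"gripper": 0, "travel": [0, 0, -0.08], "spin": 0}]'

```text
time: 2.65
tool_pos: [0.4496, -0.3276, 0.1161]
ee_rot: [[-0.023, 1.0, 0.003], [1.0, 0.023, -0.003], [-0.003, 0.003, -1.0]]
force: [0.6, -0.1, -1.4]
width: 0.0179
grip_force: 58.9
```

```bash
python3 -c "
from h import *
delta([.47,-.13,.1],0)"
```

```text
t 2.65 pos [ 0.4496 -0.3276  0.1161] yaw 1.34 -> travel [0.1971 0.025  0.0157] spin 1.34 F [ 0.6 -0.1 -1.4] w 0.0179 q [ 0.93  0.23 -0.4   1.82  0.1   1.11  0.53]
```

send_rows --deltas '[{"gripper": 0, "travel": [0.04, 0.005, 0], "spin": 0}, {"gripper": 0, "travel": [0.085, 0.01, 0], "spin": 1}, {"gripper": 0, "travel": [0.13, 0.015, 0], "spin": 2}, {"gripper": 0, "travel": [0.17, 0.02, 0], "spin": 2}, {"gripper": 0, "travel": [0.195, 0.025, 0.01], "spin": 2}]'

```text
time: 3.15
tool_pos: [0.4699, -0.1282, 0.1047]
ee_rot: [[0.008, 1.0, 0.003], [1.0, -0.008, -0.001], [-0.001, 0.003, -1.0]]
force: [0.6, -0.3, -0.9]
width: 0.0184
grip_force: 58.9
```

send_rows --deltas '[{"gripper": 0, "travel": [0, 0, 0.03], "spin": 0}, {"gripper": 0, "travel": [0, 0, 0.055], "spin": 0}, {"gripper": 0, "travel": [0, 0, 0.069], "spin": 0}, {"gripper": 0, "travel": [0, 0, 0.073], "spin": 0}, {"gripper": 0, "travel": [0, 0, 0.073], "spin": 0}]'

```text
time: 3.65
tool_pos: [0.4688, -0.1316, 0.0303]
ee_rot: [[0.012, 1.0, -0.0], [1.0, -0.012, 0.0], [0.0, -0.0, -1.0]]
force: [-0.5, -0.7, -0.4]
width: 0.0183
grip_force: 58.8
```

send_rows --deltas '[{"gripper": 0, "travel": [0, 0, 0.002], "spin": 0}, {"gripper": 0, "travel": [0, 0, 0.003], "spin": 0}, {"gripper": 0, "travel": [0, 0, 0.003], "spin": 0}, {"gripper": 0, "travel": [0, 0, 0.003], "spin": 0}, {"gripper": 0, "travel": [0, 0, 0.003], "spin": 0}]'

```text
time: 4.15
tool_pos: [0.469, -0.1316, 0.0276]
ee_rot: [[0.012, 1.0, 0.0], [1.0, -0.012, -0.0], [-0.0, 0.0, -1.0]]
force: [0.2, -0.0, -1.4]
width: 0.018
grip_force: 58.8
```

send_rows --deltas '[{"gripper": 0, "travel": [0, 0, 0.002], "spin": 0}, {"gripper": 0, "travel": [0, 0, 0.002], "spin": 0}, {"gripper": 100, "travel": [0, 0, 0.002], "spin": 0}, {"gripper": 100, "travel": [0, 0, 0.002], "spin": 0}, {"gripper": 100, "travel": [0, 0, 0.002], "spin": 0}]'

```text
time: 4.65
tool_pos: [0.4688, -0.1314, 0.0252]
ee_rot: [[0.012, 1.0, -0.0], [1.0, -0.012, 0.0], [0.0, -0.0, -1.0]]
force: [0.5, 0.3, 0.6]
width: 0.0612
grip_force: 0.0
```

send_rows --deltas '[{"gripper": 100, "travel": [0, 0, 0], "spin": 0}, {"gripper": 100, "travel": [0, 0, -0.002], "spin": 0}, {"gripper": 100, "travel": [0, 0, -0.004], "spin": 0}, {"gripper": 100, "travel": [0, 0.01, -0.004], "spin": 0}, {"gripper": 100, "travel": [0, 0.02, -0.004], "spin": 0}]'

```text
time: 5.15
tool_pos: [0.4899, -0.1319, 0.0296]
ee_rot: [[0.012, 1.0, 0.001], [1.0, -0.012, -0.001], [-0.001, 0.001, -1.0]]
force: [-0.6, -0.3, 0.4]
width: 0.0854
grip_force: 0.0
```

```bash
python3 - <<'E'
from h import *
delta([.47,-.13,.1],0)
im,d,c,T=cap("wrist"); save(im,"w2")
E
```

```text
t 5.15 pos [ 0.4899 -0.1319  0.0296] yaw -0.69 -> travel [ 0.0017 -0.0199 -0.0704] spin -0.69 F [-0.6 -0.3  0.4] w 0.0854 q [ 0.69  0.26 -0.53  2.    0.17  0.92  0.06]
```

View pics/w2.png

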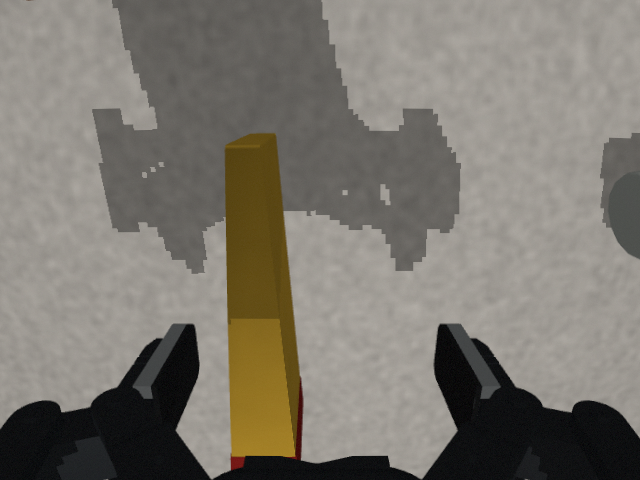

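The wedge stands on edge at (262,300) between the open fingers, with the left finger (168,380) behind it. Now I'll push it over towards +x.

send_rows --deltas '[{"gripper": 100, "travel": [0, 0.01, 0], "spin": 0}, {"gripper": 100, "travel": [0, 0.02, 0], "spin": 0}, {"gripper": 100, "travel": [0, 0.028, 0], "spin": 0}, {"gripper": 100, "travel": [0, 0.036, 0], "spin": 0}, {"gripper": 100, "travel": [0, 0.042, 0], "spin": 0}]'

```text
time: 5.7
tool_pos: [0.5317, -0.1321, 0.0292]
ee_rot: [[0.011, 1.0, 0.0], [1.0, -0.011, 0.0], [0.0, 0.0, -1.0]]
force: [-0.2, 1.0, -0.3]
width: 0.0851
grip_force: 0.0
```

send_rows --deltas '[{"gripper": 100, "travel": [0, 0, 0], "spin": 0}, {"gripper": 100, "travel": [0, 0, 0], "spin": 0}, {"gripper": 100, "travel": [0, 0, -0.03], "spin": 0}, {"gripper": 100, "travel": [-0.03, 0, -0.07], "spin": 0}, {"gripper": 100, "travel": [-0.05, 0, -0.11], "spin": 0}]'

```text
time: 6.2
tool_pos: [0.5291, -0.1832, 0.1402]
ee_rot: [[0.011, 1.0, -0.002], [1.0, -0.011, -0.0], [-0.0, -0.002, -1.0]]
force: [1.5, -1.0, -0.1]
width: 0.0856
grip_force: 0.0
```

```bash
python3 - <<'E'
from h import *
delta([.47,-.13,.1],0)
im,d,c,T=cap("wrist"); save(im,"w3"); P=cloud(d,c,T)
x,y,zz=P[...,0],P[...,1],P[...,2]
m=(zz>.006)&(zz<.06)&(x>.40)&(x<.6)&(y<-.03)&(y>-.25); q=P[m]
print(len(q),q.min(0),q.max(0),cv2.minAreaRect(q[:,:2].astype(np.float32)))
for a in np.arange(-.19,-.05,.02):
    s=q[abs(q[:,1]-a)<.005]
    if len(s)>3: print(round(a,2),s[:,0].min().round(4),s[:,0].max().round(4),np.median(s[:,2]).round(4))
E
```

```text
t 6.2 pos [ 0.5291 -0.1832  0.1402] yaw -0.65 -> travel [ 0.0526 -0.0597  0.0402] spin -0.65 F [ 1.5 -1.  -0.1] w 0.0856 q [ 0.74  0.23 -0.52  1.78  0.13  1.16  0.18]
17375 [ 0.47428441 -0.18948594  0.0060691 ] [ 0.53221584 -0.05738633  0.02734413] ((0.5029700994491577, -0.12347874045372009), (0.05074474215507507, 0.13003773987293243), 3.7035322189331055)
-0.19 0.4817 0.532 0.0252
-0.17 0.4811 0.5316 0.0229
-0.15 0.4793 0.5298 0.0202
-0.13 0.4783 0.5287 0.0177
-0.11 0.4767 0.5277 0.0152
-0.09 0.4758 0.5261 0.0127
-0.07 0.4743 0.5251 0.0102
```

View pics/w3.png

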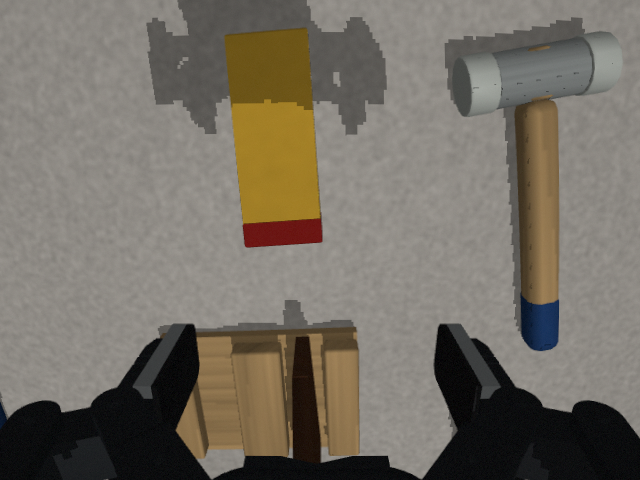

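Wedge lies flat: tip (265,32), red butt (283,232), centre (0.503,−0.1235), yaw 3.7°. The hammer is undisturbed at right (540,75).

send_rows --deltas '[{"gripper": 80, "travel": [0.0325, -0.024, 0.03], "spin": -4}, {"gripper": 80, "travel": [0.0325, -0.024, 0.07], "spin": -4.4}, {"gripper": 80, "travel": [0.0325, -0.024, 0.105], "spin": -4.4}, {"gripper": 80, "travel": [0.0325, -0.024, 0.128], "spin": -4.4}, {"gripper": 80, "travel": [0.0325, -0.024, 0.136], "spin": -4.4}]'

```text
time: 6.75
tool_pos: [0.5041, -0.1487, 0.0007]
ee_rot: [[-0.065, 0.998, -0.005], [0.998, 0.065, 0.001], [0.002, -0.004, -1.0]]
force: [-0.7, -0.5, 0.2]
width: 0.0682
grip_force: 0.0
```

send_rows --deltas '[{"gripper": 80, "travel": [0, 0, 0], "spin": 0}, {"gripper": 0, "travel": [0, 0, 0], "spin": 0}, {"gripper": 0, "travel": [0, 0, 0], "spin": 0}, {"gripper": 0, "travel": [0, 0, 0], "spin": 0}, {"gripper": 0, "travel": [0, 0, 0], "spin": 0}]'

```text
time: 7.25
tool_pos: [0.5082, -0.1499, 0.0051]
ee_rot: [[-0.065, 0.998, 0.003], [0.998, 0.065, -0.001], [-0.002, 0.003, -1.0]]
force: [1.1, -0.5, 6.4]
width: 0.0486
grip_force: 63.6
```

```bash
python3 -c "
from h import *
delta([.5047,-.1505,.003],3.7)"
```

```text
t 7.25 pos [ 0.5082 -0.1499  0.0051] yaw 3.73 -> travel [-0.0004 -0.0036  0.0021] spin 0.03 F [ 1.1 -0.5  6.4] w 0.0486 q [ 0.69  0.34 -0.51  1.96  0.22  0.89  0.13]
```

send_rows --deltas '[{"gripper": 0, "travel": [0, 0, -0.02], "spin": 0}, {"gripper": 0, "travel": [0, 0, -0.05], "spin": 0}, {"gripper": 0, "travel": [0.01, 0.005, -0.09], "spin": 0}, {"gripper": 0, "travel": [0.04, 0.02, -0.12], "spin": 0}, {"gripper": 0, "travel": [0.08, 0.035, -0.14], "spin": 0}]'

```text
time: 7.75
tool_pos: [0.5377, -0.0691, 0.1462]
ee_rot: [[-0.06, 0.998, 0.004], [0.998, 0.06, -0.002], [-0.003, 0.004, -1.0]]
force: [0.7, 1.2, -1.1]
width: 0.0484
grip_force: 62.8
```

send_rows --deltas '[{"gripper": 0, "travel": [0.04, 0.01, -0.02], "spin": 0}, {"gripper": 0, "travel": [0.08, 0.03, -0.035], "spin": 0}, {"gripper": 0, "travel": [0.115, 0.045, -0.05], "spin": 0}, {"gripper": 0, "travel": [0.125, 0.045, -0.055], "spin": 0}, {"gripper": 0, "travel": [0.125, 0.045, -0.055], "spin": 0}]'

```text
time: 8.25
tool_pos: [0.5732, 0.0631, 0.1992]
ee_rot: [[-0.07, 0.998, 0.001], [0.998, 0.07, 0.001], [0.001, 0.001, -1.0]]
force: [0.1, 0.0, -1.3]
width: 0.0485
grip_force: 62.8
```

```bash
python3 - <<'E'
from h import *
delta([.58,.05,.1],2)
im,d,c,T=cap("wrist"); save(im,"w4"); P=cloud(d,c,T); np.savez("w4",im=im,P=P,T=T)
x,y,zz=P[...,0],P[...,1],P[...,2]
def rep(n,m):
    q=P[m]
    if len(q)>8: print(n,len(q),q.min(0).round(4),q.max(0).round(4),cv2.minAreaRect(q[:,:2].astype(np.float32)),np.median(q[:,2]).round(4))
rep("yoketop",(zz>.112)&(zz<.126)&(x>.48)&(x<.68)&(y>.145)&(y<.25))
rep("base",(zz>.014)&(zz<.026)&(x>.44)&(x<.72)&(y>.05)&(y<.32))
rep("tongue",(zz>.058)&(zz<.070)&(x>.54)&(x<.62)&(y>.1)&(y<.17))
m=(zz>.12)&(zz<.25)&(y<.20)&(x>.5)&(x<.65); hsv=cv2.cvtColor(im,cv2.COLOR_RGB2HSV)
rep("wedge",m&(hsv[...,0]>20)&(hsv[...,0]<34)&(hsv[...,1]>130))
E
```

```text
t 8.25 pos [0.5732 0.0631 0.1992] yaw 3.99 -> travel [-0.0136  0.0058  0.0992] spin 1.99 F [ 0.1  0.  -1.3] w 0.0485 q [ 0.44  0.25 -0.69  1.66  0.16  1.29 -0.21]
yoketop 18466 [0.5177 0.1529 0.112 ] [0.6447 0.1996 0.126 ] ((0.5819680094718933, 0.17440003156661987), (0.1270495504140854, 0.04264666512608528), 3.6613762378692627) 0.1188
base 7051 [0.48   0.1212 0.0157] [0.683  0.2245 0.0253] ((0.5817086696624756, 0.17284990847110748), (0.200964093208313, 0.09652511775493622), 1.9983161687850952) 0.0188
wedge 50093 [0.5401 0.0381 0.2008] [0.5992 0.156  0.2204] ((0.5698185563087463, 0.09714005887508392), (0.05081961303949356, 0.11502907425165176), 4.975428104400635) 0.2091
```

View pics/w4.png

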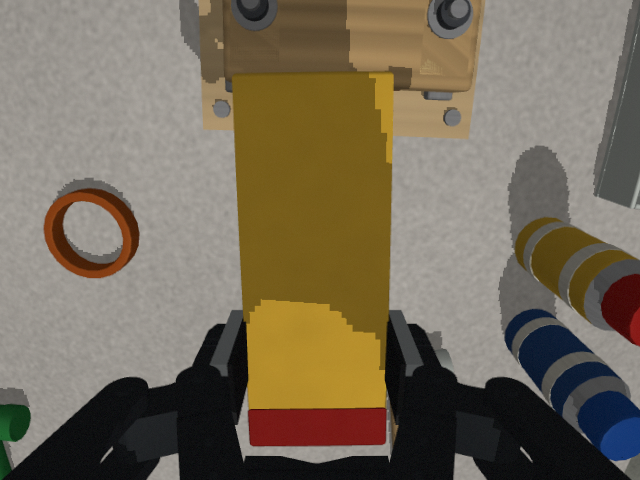

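Wedge held square: tip edge (312,73), butt (317,427); yoke front edge is near row 85 and the base front near row 135. Now I'll fit the edges.

```bash
python3 - <<'E'
from h import *
z=np.load("w4.npz"); P=z["P"]; im=z["im"]; x,y,zz=P[...,0],P[...,1],P[...,2]
def fit(n,m,ranges,lo=True):
    q=P[m]; e=[]
    for a in ranges:
        s=q[abs(q[:,0]-a)<.002]
        if len(s)>3:e.append((a,np.percentile(s[:,1],2)))
    e=np.array(e); p=np.polyfit(e[:,0],e[:,1],1); r=e[:,1]-np.polyval(p,e[:,0]); k=abs(r)<.0025; p=np.polyfit(e[k,0],e[k,1],1)
    print(n,"yaw",np.degrees(np.arctan(p[0])).round(2),"y at .582",np.polyval(p,.582).round(4),k.sum(),len(e))
    return
fit("yoke",(zz>.114)&(zz<.124)&(y>.14)&(y<.2),np.r_[.525:.535:.002,.606:.64:.002])
bm=(zz>.014)&(zz<.026)&(y>.09)&(y<.2)
fit("base",bm,np.r_[.49:.53:.003,.61:.675:.003])
q=P[(zz>.112)&(zz<.124)&(y>.155)&(y<.2)]
for a in (.165,.175,.185):
    s=q[abs(q[:,1]-a)<.003]; print("yoke x",a,s[:,0].min().round(4),s[:,0].max().round(4))
q=P[bm]
for a in (.135,.145):
    s=q[abs(q[:,1]-a)<.003]; print("base x",a,s[:,0].min().round(4),s[:,0].max().round(4))
m=(zz>.19)&(zz<.25)&(y>.03)&(y<.17)&(x>.53)&(x<.61); hsv=cv2.cvtColor(im,cv2.COLOR_RGB2HSV)
m&=(hsv[...,1]>130); q=P[m]
A=np.c_[q[:,:2]-[.57,.1],np.ones(len(q))]; k=np.linalg.lstsq(A,q[:,2],rcond=None)[0]; print("wedge plane",k.round(4))
for a in (.06,.08,.10,.12,.14):
    s=q[abs(q[:,1]-a)<.003]; print("w x",a,s[:,0].min().round(4),s[:,0].max().round(4))
s=q[abs(q[:,0]-.57)<.01];print("tip y",np.percentile(s[:,1],99.5), "butt y", s[:,1].min())
E
```

```text
yoke yaw -0.31 y at .582 0.1572 24 24
base yaw 1.93 y at .582 0.1256 24 25
yoke x 0.165 0.5188 0.6445
yoke x 0.175 0.5186 0.6445
yoke x 0.185 0.5181 0.6446
base x 0.135 0.4827 0.8102
base x 0.145 0.4821 0.8109
wedge plane [ 0.0105 -0.1269  0.2098]
w x 0.06 0.548 0.5974
w x 0.08 0.5459 0.6029
w x 0.1 0.5442 0.5944
w x 0.12 0.5425 0.5927
w x 0.14 0.5407 0.5913
tip y 0.15435900142981113 butt y 0.030003048392111986
```

send_rows --deltas '[{"gripper": 0, "travel": [-0.016, 0.0123, 0.0], "spin": 2.7}, {"gripper": 0, "travel": [-0.016, 0.0123, 0.03], "spin": 2.7}, {"gripper": 0, "travel": [-0.016, 0.0123, 0.07], "spin": 2.7}, {"gripper": 0, "travel": [-0.016, 0.0123, 0.11], "spin": 2.7}, {"gripper": 0, "travel": [-0.016, 0.0123, 0.123], "spin": 2.7}]'

```text
time: 8.8
tool_pos: [0.5833, 0.0407, 0.07]
ee_rot: [[-0.013, 1.0, -0.009], [1.0, 0.013, -0.002], [-0.002, -0.009, -1.0]]
force: [-1.0, 0.8, -1.0]
width: 0.0485
grip_force: 62.7
```

send_rows --deltas '[{"gripper": 0, "travel": [0, 0, 0], "spin": 0}, {"gripper": 0, "travel": [0, 0, 0], "spin": 0}, {"gripper": 0, "travel": [0, 0, 0], "spin": 0}, {"gripper": 0, "travel": [0, 0, 0], "spin": 0}, {"gripper": 0, "travel": [0, 0, 0], "spin": 0}]'

```text
time: 9.3
tool_pos: [0.5873, 0.0453, 0.0766]
ee_rot: [[-0.018, 1.0, 0.002], [1.0, 0.018, -0.0], [-0.0, 0.002, -1.0]]
force: [0.5, 0.3, -1.8]
width: 0.0481
grip_force: 62.7
```

```bash
python3 - <<'E'
from h import *
delta([.5866,.0481,.0725],1.3)
im,d,c,T=cap("scene"); P=cloud(d,c,T)
u,v=proj([[.58,.12,.07]],c,T)[0]; print(u,v)
u=int(u);v=int(v); save(cv2.resize(im[v-75:v+75,u-100:u+100],(800,600),interpolation=cv2.INTER_CUBIC),"s2")
E
```

```text
t 9.3 pos [0.5873 0.0453 0.0766] yaw 1.03 -> travel [ 0.0028 -0.0007  0.0041] spin -0.27 F [ 0.5  0.3 -1.8] w 0.0481 q [ 0.41  0.39 -0.64  1.76  0.26  1.07 -0.3 ]
348.20458379063206 296.4909363261108
```

View pics/s2.png

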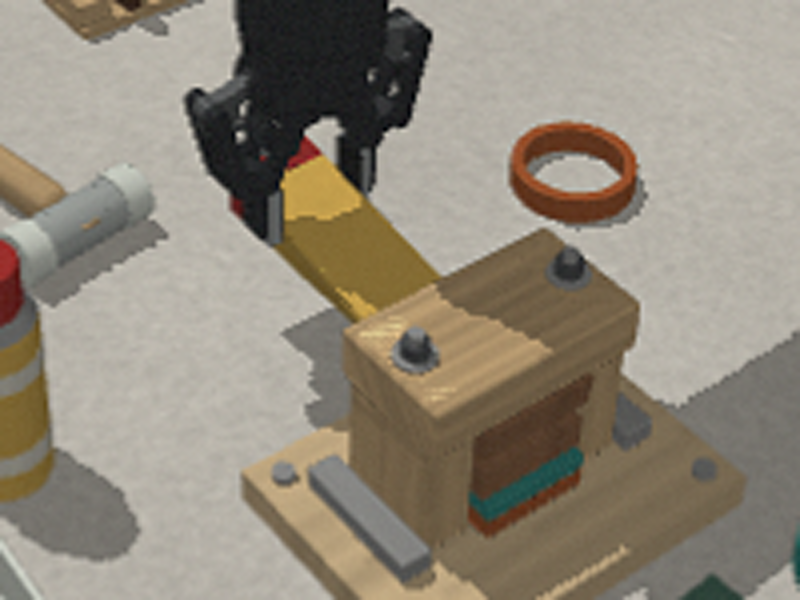

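send_rows --deltas '[{"gripper": 0, "travel": [0, -0.001, 0.003], "spin": -0.8}, {"gripper": 0, "travel": [0.01, -0.001, 0.004], "spin": -0.8}, {"gripper": 0, "travel": [0.02, -0.001, 0.004], "spin": -0.8}, {"gripper": 0, "travel": [0.03, -0.0015, 0.004], "spin": -0.8}, {"gripper": 0, "travel": [0.038, -0.0015, 0.004], "spin": -0.8}]'

```text
time: 9.85
tool_pos: [0.5841, 0.0852, 0.0714]
ee_rot: [[-0.034, 0.999, 0.0], [0.999, 0.034, 0.001], [0.001, 0.0, -1.0]]
force: [-0.2, -0.4, -1.0]
width: 0.0487
grip_force: 62.7
```

send_rows --deltas '[{"gripper": 0, "travel": [0, 0, 0.001], "spin": 0}, {"gripper": 0, "travel": [0, 0, 0.002], "spin": 0}, {"gripper": 0, "travel": [0, 0, 0.002], "spin": 0}, {"gripper": 0, "travel": [0, 0, 0.003], "spin": 0}, {"gripper": 0, "travel": [0, 0, 0.003], "spin": 0}]'

```text
time: 10.35
tool_pos: [0.5842, 0.0826, 0.0681]
ee_rot: [[-0.031, 1.0, -0.0], [1.0, 0.031, -0.0], [-0.0, -0.0, -1.0]]
force: [0.2, -0.1, -0.8]
width: 0.0485
grip_force: 62.7
```

```bash
python3 -c "
from h import *
delta([.5852,.0881,.0715],1.3)"
```

```text
t 10.35 pos [0.5842 0.0826 0.0681] yaw 1.79 -> travel [ 0.0055  0.0011 -0.0034] spin 0.49 F [ 0.2 -0.1 -0.8] w 0.0485 q [ 0.35  0.4  -0.65  1.77  0.27  1.06 -0.36]
```

send_rows --deltas '[{"gripper": 0, "travel": [0.005, 0, 0], "spin": 0}, {"gripper": 0, "travel": [0.01, 0, 0], "spin": 0}, {"gripper": 0, "travel": [0.014, 0, 0], "spin": 0}, {"gripper": 0, "travel": [0.016, 0, 0], "spin": 0}, {"gripper": 0, "travel": [0.016, 0, 0], "spin": 0}]'

```text
time: 10.85
tool_pos: [0.5837, 0.0999, 0.0683]
ee_rot: [[-0.033, 0.999, 0.0], [0.999, 0.033, 0.0], [0.0, 0.0, -1.0]]
force: [-0.1, 0.5, -1.3]
width: 0.0485
grip_force: 62.7
```

send_rows --deltas '[{"gripper": 0, "travel": [0.004, 0, 0], "spin": 0}, {"gripper": 0, "travel": [0.008, 0, 0], "spin": 0}, {"gripper": 0, "travel": [0.009, 0, 0], "spin": 0}, {"gripper": 0, "travel": [0.009, 0, 0], "spin": 0}, {"gripper": 0, "travel": [0.009, 0, 0], "spin": 0}]'

```text
time: 11.35
tool_pos: [0.5835, 0.1081, 0.0683]
ee_rot: [[-0.032, 0.999, -0.0], [0.999, 0.032, -0.0], [-0.0, -0.0, -1.0]]
force: [0.3, -0.4, -0.8]
width: 0.0485
grip_force: 62.7
```

```bash
python3 -c "
from h import *
delta([.5852,.1081,.0715],2)"
```

```text
t 11.35 pos [0.5835 0.1081 0.0683] yaw 1.84 -> travel [-0.      0.0017 -0.0032] spin -0.16 F [ 0.3 -0.4 -0.8] w 0.0485 q [ 0.31  0.41 -0.65  1.76  0.28  1.07 -0.41]
```

send_rows --deltas '[{"gripper": 75, "travel": [0, 0, 0], "spin": 0}, {"gripper": 75, "travel": [0, 0, 0], "spin": 0}, {"gripper": 75, "travel": [0, 0, 0], "spin": 0}, {"gripper": 75, "travel": [0, 0, 0], "spin": 0}, {"gripper": 75, "travel": [0, 0, -0.01], "spin": 0}]'

```text
time: 11.85
tool_pos: [0.5824, 0.1078, 0.0774]
ee_rot: [[-0.032, 0.999, -0.003], [0.999, 0.032, -0.0], [-0.0, -0.003, -1.0]]
force: [0.3, 0.5, -0.3]
width: 0.0643
grip_force: 0.0
```

send_rows --deltas '[{"gripper": 75, "travel": [0, 0, -0.03], "spin": 0}, {"gripper": 75, "travel": [0, 0, -0.07], "spin": 0}, {"gripper": 75, "travel": [-0.02, 0, -0.11], "spin": 0}, {"gripper": 75, "travel": [-0.06, 0.01, -0.14], "spin": 0}, {"gripper": 75, "travel": [-0.1, 0.02, -0.14], "spin": -4}]'

```text
time: 12.35
tool_pos: [0.6096, 0.0097, 0.2251]
ee_rot: [[-0.106, 0.994, 0.01], [0.994, 0.106, -0.001], [-0.002, 0.01, -1.0]]
force: [0.6, 0.2, -0.1]
width: 0.0637
grip_force: 0.0
```

```bash
python3 - <<'E'
from h import *
delta([.668,-.17,.2],10.6)
im,d,c,T=cap("wrist"); save(im,"w5"); P=cloud(d,c,T); x,y,zz=P[...,0],P[...,1],P[...,2]
hsv=cv2.cvtColor(im,cv2.COLOR_RGB2HSV)
m=(zz>.05)&(zz<.11)&(x>.5)&(x<.66)&(y<.155)&(hsv[...,1]>130); q=P[m]
print(len(q),q.min(0),q.max(0),cv2.minAreaRect(q[:,:2].astype(np.float32)),np.percentile(q[:,2],[5,50,95]))
E
```

```text
t 12.35 pos [0.6096 0.0097 0.2251] yaw 6.1 -> travel [-0.1848  0.0388  0.0258] spin -4.5 F [ 0.6  0.2 -0.1] w 0.0637 q [ 0.48  0.29 -0.66  1.56  0.18  1.34 -0.09]
10500 [0.55121667 0.06902305 0.05231933] [0.60928827 0.15498134 0.08903976] ((0.5802881121635437, 0.11202313005924225), (0.05525904521346092, 0.08469022065401077), 1.9736605882644653) [0.07677074 0.08145499 0.08677064]
```

View pics/w5.png

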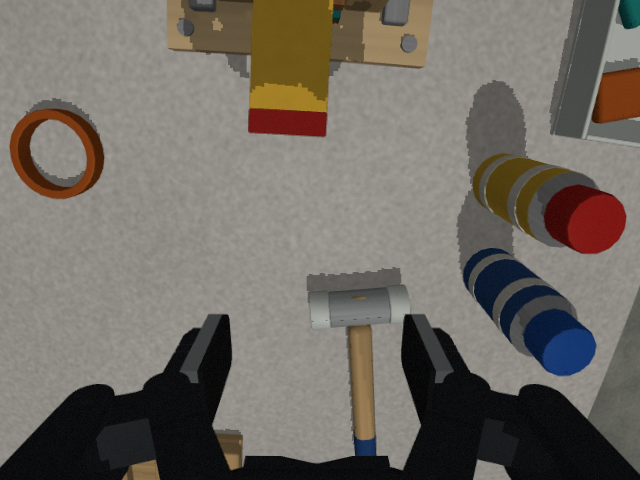

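Wedge rests loose in the mouth with its red butt at (288,122), butt y≈0.069. Hammer head is at (358,307), with its handle running down to (365,440).

send_rows --deltas '[{"gripper": 75, "travel": [-0.035, 0.01, 0], "spin": -4.5}, {"gripper": 75, "travel": [-0.075, 0.02, 0.005], "spin": -4.5}, {"gripper": 75, "travel": [-0.12, 0.03, 0.01], "spin": -4.5}, {"gripper": 75, "travel": [-0.165, 0.038, 0.015], "spin": -4.5}, {"gripper": 75, "travel": [-0.185, 0.038, 0.025], "spin": -4.5}]'

```text
time: 12.9
tool_pos: [0.6638, -0.1777, 0.1934]
ee_rot: [[-0.173, 0.985, 0.001], [0.985, 0.173, -0.003], [-0.003, 0.001, -1.0]]
force: [-0.1, -0.8, 0.3]
width: 0.064
grip_force: 0.0
```

```bash
python3 - <<'E'
from h import *
im,d,c,T=cap("wrist"); P=cloud(d,c,T); x,y,zz=P[...,0],P[...,1],P[...,2]
m=(zz>.010)&(zz<.06)&(x>.60)&(x<.75)&(y<-.03)&(y>-.29); q=P[m]
e=[]
for a in np.arange(-.22,-.115,.01):
    s=q[(abs(q[:,1]-a)<.003)&(q[:,2]>.016)]
    if len(s)>3: e.append((a,(s[:,0].min()+s[:,0].max())/2,s[:,0].max()-s[:,0].min(),s[:,2].max()))
e=np.array(e); print(e.round(4)); p=np.polyfit(e[:,0],e[:,1],1); ang=np.degrees(np.arctan(-p[0])); print(p,ang)
h=q[(q[:,2]>.03)&(q[:,1]>-.13)]; r=cv2.minAreaRect(h[:,:2].astype(np.float32)); print(r)
hx=np.array([p[0],1])/np.hypot(p[0],1); hc=np.array(r[0]); g=hc-hx*.06; print("grip",g, "line x at g", np.polyval(p,g[1]))
delta([g[0],g[1],.003],ang)
E
```

```text
[[-0.22    0.6863  0.0225  0.026 ]
 [-0.21    0.6844  0.0222  0.0268]
 [-0.2     0.6829  0.0231  0.0267]
 [-0.19    0.6809  0.0228  0.0276]
 [-0.18    0.679   0.0224  0.0274]
 [-0.17    0.6767  0.0228  0.0276]
 [-0.16    0.6747  0.0226  0.0288]
 [-0.15    0.6728  0.0224  0.0282]
 [-0.14    0.6713  0.0232  0.0288]
 [-0.13    0.6694  0.023   0.0295]
 [-0.12    0.6671  0.0219  0.0296]]
[-0.19184353  0.64426211] 10.859878557472667
((0.6614751815795898, -0.09014156460762024), (0.09032854437828064, 0.03795884922146797), 11.028863906860352)
grip [ 0.67277965 -0.14906702] line x at g 0.6728596548172264
t 12.95 pos [ 0.6622 -0.1801  0.1906] yaw 9.81 -> travel [0.0292 0.0163 0.1875] spin -1.05 F [-1.3 -2.6 -1.7] w 0.0643 q [ 0.63  0.48 -0.56  1.39  0.26  1.35  0.23]
```

send_rows --deltas '[{"gripper": 75, "travel": [0.027, 0.014, 0.03], "spin": -1}, {"gripper": 75, "travel": [0.028, 0.014, 0.075], "spin": -1}, {"gripper": 75, "travel": [0.028, 0.014, 0.12], "spin": -1}, {"gripper": 75, "travel": [0.028, 0.014, 0.155], "spin": -1}, {"gripper": 75, "travel": [0.028, 0.014, 0.175], "spin": -1}]'

```text
time: 13.45
tool_pos: [0.6694, -0.1396, 0.0146]
ee_rot: [[-0.198, 0.98, -0.005], [0.98, 0.198, 0.002], [0.003, -0.005, -1.0]]
force: [0.2, -0.3, 0.6]
width: 0.0639
grip_force: 0.0
```

send_rows --deltas '[{"gripper": 75, "travel": [0, 0, 0.005], "spin": 0}, {"gripper": 75, "travel": [0, 0, 0.01], "spin": 0}, {"gripper": 75, "travel": [0, 0, 0.01], "spin": 0}, {"gripper": 75, "travel": [0, 0, 0.01], "spin": 0}, {"gripper": 75, "travel": [0, 0, 0.01], "spin": 0}]'

```text
time: 13.95
tool_pos: [0.673, -0.1414, 0.0099]
ee_rot: [[-0.196, 0.981, 0.002], [0.981, 0.196, -0.001], [-0.001, 0.002, -1.0]]
force: [0.6, 0.8, -0.1]
width: 0.0644
grip_force: 0.0
```

```bash
python3 -c "
from h import *
delta([.6728,-.149,.003],10.9)"
```

```text
t 13.95 pos [ 0.673  -0.1414  0.0099] yaw 11.33 -> travel [-0.0074 -0.0017  0.0069] spin 0.43 F [ 0.6  0.8 -0.1] w 0.0644 q [ 0.55  0.64 -0.53  1.55  0.35  1.05  0.13]
```

send_rows --deltas '[{"gripper": 75, "travel": [-0.007, -0.0015, 0.003], "spin": 0.4}, {"gripper": 75, "travel": [-0.007, -0.0015, 0.006], "spin": 0.4}, {"gripper": 0, "travel": [-0.007, -0.0015, 0.006], "spin": 0.4}, {"gripper": 0, "travel": [-0.007, -0.0015, 0.006], "spin": 0.4}, {"gripper": 0, "travel": [-0.007, -0.0015, 0.006], "spin": 0.4}]'

```text
time: 14.45
tool_pos: [0.6722, -0.1482, 0.0025]
ee_rot: [[-0.19, 0.982, 0.001], [0.982, 0.19, 0.0], [0.0, 0.001, -1.0]]
force: [-3.6, 0.4, 12.8]
width: 0.021
grip_force: 47.7
```

send_rows --deltas '[{"gripper": 0, "travel": [0, 0, 0], "spin": 0}, {"gripper": 0, "travel": [0, 0, 0], "spin": 0}, {"gripper": 0, "travel": [0, 0, 0], "spin": 0}, {"gripper": 0, "travel": [0, 0, 0], "spin": 0}, {"gripper": 0, "travel": [0, 0, -0.002], "spin": 0}]'

```text
time: 14.95
tool_pos: [0.6711, -0.1484, 0.0036]
ee_rot: [[-0.19, 0.982, -0.002], [0.982, 0.19, 0.0], [0.0, -0.002, -1.0]]
force: [-0.4, -1.0, -4.0]
width: 0.0212
grip_force: 59.0
```

send_rows --deltas '[{"gripper": 0, "travel": [0, 0, -0.01], "spin": 0}, {"gripper": 0, "travel": [0, 0, -0.03], "spin": 0}, {"gripper": 0, "travel": [0, 0, -0.055], "spin": 0}, {"gripper": 0, "travel": [0, 0, -0.075], "spin": 0}, {"gripper": 0, "travel": [0, 0, -0.08], "spin": 0}]'

```text
time: 15.45
tool_pos: [0.6734, -0.1487, 0.0875]
ee_rot: [[-0.19, 0.982, 0.004], [0.982, 0.19, -0.001], [-0.002, 0.004, -1.0]]
force: [0.4, 1.2, -2.2]
width: 0.0207
grip_force: 59.1
```

```bash
python3 -c "
from h import *
delta([.525,-.03,.085],-89)"
```

```text
t 15.45 pos [ 0.6734 -0.1487  0.0875] yaw 10.93 -> travel [ 0.1446 -0.1232  0.0017] spin 99.93 F [ 0.4  1.2 -2.2] w 0.0207 q [ 0.58  0.56 -0.55  1.49  0.31  1.18  0.17]
```

send_rows --deltas '[{"gripper": 0, "travel": [0.008, -0.02, 0], "spin": 8}, {"gripper": 0, "travel": [0.016, -0.045, 0], "spin": 16}, {"gripper": 0, "travel": [0.024, -0.07, 0], "spin": 24}, {"gripper": 0, "travel": [0.034, -0.095, 0], "spin": 32}, {"gripper": 0, "travel": [0.042, -0.114, 0], "spin": 40}]'

```text
time: 15.95
tool_pos: [0.5493, -0.1286, 0.0832]
ee_rot: [[0.491, 0.871, -0.003], [0.871, -0.491, 0.0], [-0.001, -0.003, -1.0]]
force: [-0.8, -0.4, -2.5]
width: 0.0211
grip_force: 59.2
```

send_rows --deltas '[{"gripper": 0, "travel": [0, 0, 0], "spin": 8}, {"gripper": 0, "travel": [0, 0, 0], "spin": 16}, {"gripper": 0, "travel": [0, 0, 0], "spin": 24}, {"gripper": 0, "travel": [0, 0, 0], "spin": 32}, {"gripper": 0, "travel": [0, 0, 0], "spin": 40}]'

```text
time: 16.45
tool_pos: [0.551, -0.1286, 0.0834]
ee_rot: [[0.936, 0.352, -0.002], [0.352, -0.936, 0.0], [-0.002, -0.001, -1.0]]
force: [-0.3, -0.6, -2.1]
width: 0.0207
grip_force: 59.3
```

send_rows --deltas '[{"gripper": 0, "travel": [0, 0, 0], "spin": 7}, {"gripper": 0, "travel": [0, 0, 0], "spin": 13}, {"gripper": 0, "travel": [0, 0, 0], "spin": 18}, {"gripper": 0, "travel": [0, 0, 0], "spin": 19}, {"gripper": 0, "travel": [0, 0, 0], "spin": 19}]'

```text
time: 16.95
tool_pos: [0.5514, -0.1286, 0.0837]
ee_rot: [[0.999, 0.035, -0.001], [0.035, -0.999, 0.0], [-0.001, -0.0, -1.0]]
force: [0.9, -0.0, -4.1]
width: 0.0208
grip_force: 59.4
```

```bash
python3 - <<'E'
from h import *
delta([.525,-.03,.067],-88)
E
```

```text
t 16.95 pos [ 0.5514 -0.1286  0.0837] yaw -87.98 -> travel [-0.0229 -0.0995  0.0168] spin 0.02 F [ 0.9 -0.  -4.1] w 0.0208 q [ 0.47  0.28 -0.33  1.82  0.11  1.05 -1.44]
```

send_rows --deltas '[{"gripper": 0, "travel": [-0.005, -0.02, 0], "spin": 0}, {"gripper": 0, "travel": [-0.01, -0.045, 0.003], "spin": 0}, {"gripper": 0, "travel": [-0.015, -0.07, 0.006], "spin": 0}, {"gripper": 0, "travel": [-0.02, -0.09, 0.01], "spin": 0}, {"gripper": 0, "travel": [-0.023, -0.098, 0.012], "spin": 0}]'

```text
time: 17.45
tool_pos: [0.5248, -0.029, 0.0718]
ee_rot: [[0.999, 0.038, -0.001], [0.038, -0.999, 0.001], [-0.001, -0.001, -1.0]]
force: [-0.3, 0.7, -3.0]
width: 0.0209
grip_force: 59.5
```

send_rows --deltas '[{"gripper": 0, "travel": [0, 0, 0], "spin": 0}, {"gripper": 0, "travel": [0, 0, 0], "spin": 0}, {"gripper": 0, "travel": [0, 0, 0], "spin": 0}, {"gripper": 0, "travel": [0, 0, 0], "spin": 0}, {"gripper": 0, "travel": [0, 0, 0], "spin": 0}]'

```text
time: 17.95
tool_pos: [0.526, -0.0325, 0.0724]
ee_rot: [[0.999, 0.033, 0.0], [0.033, -0.999, -0.0], [0.0, 0.0, -1.0]]
force: [-0.3, -0.1, -3.4]
width: 0.0212
grip_force: 59.4
```

```bash
cat > meas.py <<'E'
from h import *
def meas(name=None):
    delta([.525,-.01,.065],-88)
    im,d,c,T=cap("wrist"); P=cloud(d,c,T); x,y,zz=P[...,0],P[...,1],P[...,2]
    if name: save(im,name)
    hsv=cv2.cvtColor(im,cv2.COLOR_RGB2HSV).astype(int); H,S,V=[hsv[...,i] for i in range(3)]
    red=(S>150)&((H<6)|(H>174))&(x>.53)&(x<.64)&(y>.02)&(y<.2)&(zz>.04)&(zz<.12)
    q=P[red]
    if len(q)>20: print("red",len(q),"x",np.percentile(q[:,0],[1,99]).round(4),"y",np.percentile(q[:,1],[1,99]).round(4),"z",np.percentile(q[:,2],[1,50,99]).round(4))
    ty=ctrl.get_state()["tool_pos"]
    hd=(S<70)&(zz>.055)&(zz<.13)&(x>ty[0]+.035)&(x<ty[0]+.085)&(abs(y-ty[1])<.07); q=P[hd]
    if len(q)>50:
        A=q[q[:,2]>np.percentile(q[:,2],99)-.012]
        r=cv2.minAreaRect(A[:,:2].astype(np.float32)); print("head",len(q),r,"ztop",np.percentile(q[:,2],99).round(4),"y",np.percentile(q[:,1],[1,99]).round(4))
        for f in (-.03,0,.03):
            s=A[abs(A[:,1]-ty[1]-f)<.006]
            if len(s): print(" ztop at",f,s[:,2].max().round(4))
E
python3 -c "
from meas import *
meas('w6')"
```

```text
t 17.95 pos [ 0.526  -0.0325  0.0724] yaw -88.13 -> travel [-0.0002 -0.0225  0.0074] spin -0.13 F [-0.3 -0.1 -3.4] w 0.0212 q [ 0.37  0.23 -0.39  1.92  0.1   1.01 -1.61]
red 7721 x [0.5602 0.6089] y [0.0671 0.0727] z [0.0606 0.0747 0.0876]
head 37188 ((0.5908867716789246, -0.03073713555932045), (0.033295463770627975, 0.0903419554233551), 1.598305344581604) ztop 0.1049 y [-0.0741  0.0127]
 ztop at -0.03 0.1062
 ztop at 0 0.1049
 ztop at 0.03 0.1067
```

View pics/w6.png

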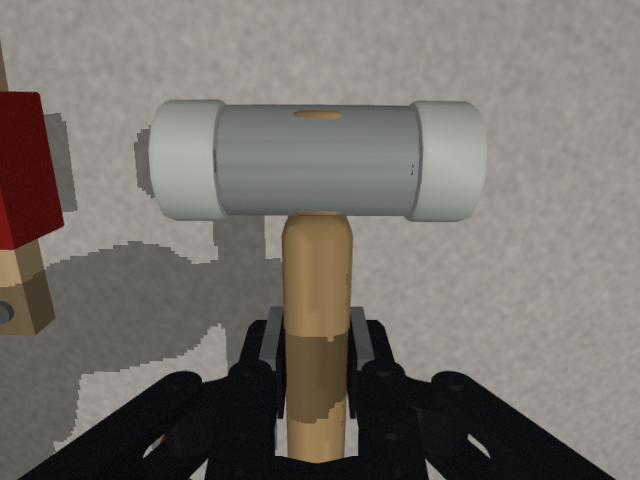

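Hammer held level: head (318,160), its left face at column 150 towards the red butt (30,170). The head needs to go −6 mm in x and −11 mm in z.

send_rows --deltas '[{"gripper": 0, "travel": [-0.006, -0.005, 0.006], "spin": -0.1}, {"gripper": 0, "travel": [-0.006, -0.015, 0.011], "spin": -0.1}, {"gripper": 0, "travel": [-0.006, -0.025, 0.011], "spin": -0.1}, {"gripper": 0, "travel": [-0.006, -0.032, 0.011], "spin": -0.1}, {"gripper": 0, "travel": [-0.006, -0.034, 0.011], "spin": -0.1}]'

```text
time: 18.5
tool_pos: [0.5187, 0.0041, 0.0615]
ee_rot: [[0.999, 0.038, 0.0], [0.038, -0.999, 0.001], [0.0, -0.001, -1.0]]
force: [-0.1, -0.8, -2.3]
width: 0.021
grip_force: 59.5
```

send_rows --deltas '[{"gripper": 0, "travel": [0, -0.01, 0], "spin": 0}, {"gripper": 0, "travel": [0, -0.022, 0], "spin": 0}, {"gripper": 0, "travel": [0, -0.032, 0], "spin": 0}, {"gripper": 0, "travel": [0, -0.01, 0], "spin": 0}, {"gripper": 0, "travel": [0, 0, 0], "spin": 0}]'

```text
time: 19.0
tool_pos: [0.5187, 0.0016, 0.0613]
ee_rot: [[0.999, 0.036, 0.0], [0.036, -0.999, -0.001], [0.0, 0.001, -1.0]]
force: [-0.7, -0.3, -3.7]
width: 0.0212
grip_force: 59.6
```

```bash
python3 -c "
from meas import *
meas()"
```

```text
t 19.0 pos [0.5187 0.0016 0.0613] yaw -87.94 -> travel [ 0.0059  0.0118 -0.0036] spin 0.06 F [-0.7 -0.3 -3.7] w 0.0212 q [ 0.32  0.23 -0.41  1.95  0.11  0.99 -1.68]
red 13621 x [0.559 0.608] y [0.0836 0.0978] z [0.0609 0.0817 0.088 ]
head 37199 ((0.5835959315299988, 0.003483843058347702), (0.03324250131845474, 0.08993998169898987), 1.7944667339324951) ztop 0.0939 y [-0.0399  0.047 ]
 ztop at -0.03 0.0951
 ztop at 0 0.094
 ztop at 0.03 0.0952
```

send_rows --deltas '[{"gripper": 0, "travel": [0, -0.015, 0], "spin": 0}, {"gripper": 0, "travel": [0, -0.03, 0], "spin": 0}, {"gripper": 0, "travel": [0, -0.042, 0], "spin": 0}, {"gripper": 0, "travel": [0, -0.025, 0], "spin": 0}, {"gripper": 0, "travel": [0, -0.02, 0], "spin": 0}]'

```text
time: 19.55
tool_pos: [0.5179, 0.0212, 0.0612]
ee_rot: [[0.999, 0.035, -0.0], [0.035, -0.999, -0.001], [-0.0, 0.001, -1.0]]
force: [0.4, -1.0, -3.0]
width: 0.021
grip_force: 59.7
```

```bash
python3 -c "
from meas import *
meas()"
```

```text
t 19.55 pos [0.5179 0.0212 0.0612] yaw -88.01 -> travel [ 0.006   0.0314 -0.0037] spin -0.01 F [ 0.4 -1.  -3. ] w 0.021 q [ 0.3   0.23 -0.43  1.95  0.11  0.99 -1.72]
red 16410 x [0.5587 0.6076] y [0.0927 0.1099] z [0.0611 0.0851 0.0879]
head 37214 ((0.5828053951263428, 0.023003218695521355), (0.03323877975344658, 0.09048198908567429), 1.7257870435714722) ztop 0.0937 y [-0.0203  0.0665]
 ztop at -0.03 0.0953
 ztop at 0 0.0935
 ztop at 0.03 0.0947
```

send_rows --deltas '[{"gripper": 0, "travel": [0, -0.012, 0], "spin": 0}, {"gripper": 0, "travel": [0, -0.024, 0], "spin": 0}, {"gripper": 0, "travel": [0, -0.036, 0], "spin": 0}, {"gripper": 0, "travel": [0, -0.02, 0], "spin": 0}, {"gripper": 0, "travel": [0, -0.015, 0], "spin": 0}]'

```text
time: 20.1
tool_pos: [0.5173, 0.0376, 0.0613]
ee_rot: [[0.999, 0.036, -0.0], [0.036, -0.999, -0.0], [-0.0, 0.0, -1.0]]
force: [-0.1, -1.5, -1.8]
width: 0.0211
grip_force: 60.0
```

send_rows --deltas '[{"gripper": 0, "travel": [0, -0.01, 0], "spin": 0}, {"gripper": 0, "travel": [0, -0.02, 0], "spin": 0}, {"gripper": 0, "travel": [0, -0.03, 0], "spin": 0}, {"gripper": 0, "travel": [0, -0.015, 0], "spin": 0}, {"gripper": 0, "travel": [0, -0.008, 0], "spin": 0}]'

```text
time: 20.6
tool_pos: [0.517, 0.0462, 0.0613]
ee_rot: [[0.999, 0.037, 0.0], [0.037, -0.999, 0.0], [0.0, -0.0, -1.0]]
force: [0.0, 0.0, -2.3]
width: 0.0214
grip_force: 60.1
```

```bash
python3 -c "
from meas import *
meas()"
```

```text
t 20.6 pos [0.517  0.0462 0.0613] yaw -87.9 -> travel [ 0.0059  0.0565 -0.0037] spin 0.1 F [ 0.   0.  -2.3] w 0.0214 q [ 0.26  0.23 -0.44  1.95  0.12  0.99 -1.77]
red 15444 x [0.5585 0.6074] y [0.1076 0.1248] z [0.0593 0.0835 0.0861]
head 37196 ((0.5817081332206726, 0.04814280569553375), (0.03350614383816719, 0.08991926908493042), 1.9462220668792725) ztop 0.0939 y [0.0048 0.0916]
 ztop at -0.03 0.0954
 ztop at 0 0.0936
 ztop at 0.03 0.0952
```

send_rows --deltas '[{"gripper": 0, "travel": [0, 0.006, 0.002], "spin": 0}, {"gripper": 0, "travel": [0, 0.002, 0.002], "spin": 0}, {"gripper": 0, "travel": [0, -0.008, 0.002], "spin": 0}, {"gripper": 0, "travel": [0, -0.018, 0.002], "spin": 0}, {"gripper": 0, "travel": [0, -0.024, 0.002], "spin": 0}]'

```text
time: 21.15
tool_pos: [0.5157, 0.0632, 0.0593]
ee_rot: [[1.0, 0.031, -0.002], [0.031, -0.999, -0.01], [-0.003, 0.01, -1.0]]
force: [-3.6, -22.2, 4.1]
width: 0.0209
grip_force: 63.0
```

send_rows --deltas '[{"gripper": 0, "travel": [0, 0.01, 0], "spin": 0}, {"gripper": 0, "travel": [0, 0.02, 0], "spin": 0}, {"gripper": 0, "travel": [0, 0.02, 0], "spin": 0}, {"gripper": 0, "travel": [0, 0.02, 0], "spin": 0}, {"gripper": 0, "travel": [0, 0.02, 0], "spin": 0}]'

```text
time: 21.65
tool_pos: [0.5168, 0.0502, 0.0593]
ee_rot: [[0.999, 0.037, -0.0], [0.037, -0.999, 0.001], [-0.0, -0.001, -1.0]]
force: [-0.3, -0.4, -2.9]
width: 0.0206
grip_force: 60.1
```

```bash
python3 -c "
from meas import *
meas()"
```

```text
t 21.65 pos [0.5168 0.0502 0.0593] yaw -87.9 -> travel [ 0.006   0.0605 -0.0058] spin 0.1 F [-0.3 -0.4 -2.9] w 0.0206 q [ 0.26  0.23 -0.45  1.95  0.12  0.98 -1.78]
red 15502 x [0.5586 0.6075] y [0.1077 0.1248] z [0.0599 0.0836 0.0861]
head 37244 ((0.5817632675170898, 0.05225080996751785), (0.03330434858798981, 0.08990510553121567), 1.896120309829712) ztop 0.0918 y [0.0088 0.0957]
 ztop at -0.03 0.0931
 ztop at 0 0.0917
 ztop at 0.03 0.0929
```

send_rows --deltas '[{"gripper": 0, "travel": [0, 0, 0], "spin": 0}, {"gripper": 0, "travel": [0, -0.006, 0], "spin": 0}, {"gripper": 0, "travel": [0, -0.014, 0], "spin": 0}, {"gripper": 0, "travel": [0, -0.022, 0], "spin": 0}, {"gripper": 0, "travel": [0, -0.024, 0], "spin": 0}]'

```text
time: 22.2
tool_pos: [0.5156, 0.0634, 0.0593]
ee_rot: [[1.0, 0.028, -0.003], [0.028, -1.0, -0.013], [-0.003, 0.013, -1.0]]
force: [-3.9, -23.0, 4.6]
width: 0.021
grip_force: 62.9
```

send_rows --deltas '[{"gripper": 0, "travel": [0, 0.01, 0], "spin": 0}, {"gripper": 0, "travel": [0, 0.024, 0], "spin": 0}, {"gripper": 0, "travel": [0, 0.03, 0], "spin": 0}, {"gripper": 0, "travel": [0, 0.03, 0], "spin": 0}, {"gripper": 0, "travel": [0, 0.03, 0], "spin": 0}]'

```text
time: 22.7
tool_pos: [0.517, 0.044, 0.0592]
ee_rot: [[0.999, 0.036, -0.0], [0.036, -0.999, 0.001], [-0.0, -0.001, -1.0]]
force: [0.0, 1.0, -2.5]
width: 0.0209
grip_force: 60.1
```

```bash
python3 - <<'E'
from meas import *
meas()
im,d,c,T=cap("scene"); save(im,"s3"); P=cloud(d,c,T); x,y,zz=P[...,0],P[...,1],P[...,2]
hsv=cv2.cvtColor(im,cv2.COLOR_RGB2HSV).astype(int); H,S=hsv[...,0],hsv[...,1]
m=(S>130)&(x>.55)&(x<.615)&(y>.09)&(y<.155)&(zz>.06)&(zz<.1); q=P[m]
print(len(q)); 
if len(q)>20: print(q.min(0),q.max(0), np.polyfit(q[:,1],q[:,2],1))
u,v=proj([[.59,.14,.08]],c,T)[0].astype(int); print(u,v)
cv2.imwrite("pics/s3c.png",cv2.resize(im[v-60:v+60,u-80:u+80,::-1],(800,600),interpolation=cv2.INTER_CUBIC))
E
```

```text
t 22.7 pos [0.517  0.044  0.0592] yaw -87.93 -> travel [ 0.006   0.0542 -0.0058] spin 0.07 F [ 0.   1.  -2.5] w 0.0209 q [ 0.27  0.23 -0.44  1.95  0.12  0.98 -1.77]
red 16101 x [0.5586 0.6075] y [0.1077 0.1249] z [0.0593 0.0834 0.086 ]
head 37204 ((0.5819360613822937, 0.04589981213212013), (0.03333408012986183, 0.08973447978496552), 1.7615034580230713) ztop 0.0917 y [0.0025 0.0894]
 ztop at -0.03 0.093
 ztop at 0 0.0917
 ztop at 0.03 0.0928
172
[0.55866568 0.11007949 0.06881293] [0.61019852 0.1293484  0.0878776 ] [-0.03504967  0.08848178]
350 300
```

send_rows --deltas '[{"gripper": 0, "travel": [0, 0, 0], "spin": 0}, {"gripper": 0, "travel": [0, 0, 0], "spin": 0}, {"gripper": 0, "travel": [0, -0.01, 0], "spin": 0}, {"gripper": 0, "travel": [0, -0.022, 0], "spin": 0}, {"gripper": 0, "travel": [0, -0.034, 0], "spin": 0}]'

```text
time: 23.3
tool_pos: [0.5146, 0.065, 0.059]
ee_rot: [[1.0, 0.027, -0.006], [0.027, -0.999, -0.017], [-0.006, 0.017, -1.0]]
force: [-10.6, -37.6, 8.5]
width: 0.0209
grip_force: 73.5
```

send_rows --deltas '[{"gripper": 0, "travel": [0, 0.02, 0], "spin": 0}, {"gripper": 0, "travel": [0, 0.034, 0], "spin": 0}, {"gripper": 0, "travel": [0, 0.034, 0], "spin": 0}, {"gripper": 0, "travel": [0, 0.034, 0], "spin": 0}, {"gripper": 0, "travel": [0, 0.034, 0], "spin": 0}]'

```text
time: 23.8
tool_pos: [0.517, 0.0449, 0.0593]
ee_rot: [[0.999, 0.038, 0.0], [0.038, -0.999, 0.001], [0.0, -0.001, -1.0]]
force: [-0.4, 0.4, -2.6]
width: 0.021
grip_force: 60.7
```

```bash
python3 - <<'E'
from meas import *
meas("w7")
E
```

```text
t 23.8 pos [0.517  0.0449 0.0593] yaw -87.85 -> travel [ 0.0059  0.0552 -0.0058] spin 0.15 F [-0.4  0.4 -2.6] w 0.021 q [ 0.27  0.23 -0.44  1.95  0.12  0.98 -1.77]
red 16055 x [0.5589 0.6078] y [0.1079 0.1251] z [0.0593 0.0834 0.0861]
head 37430 ((0.5770460963249207, 0.046006813645362854), (0.043537311255931854, 0.09012439101934433), 1.3401333093643188) ztop 0.0921 y [0.0029 0.0898]
 ztop at -0.03 0.0936
 ztop at 0 0.0918
 ztop at 0.03 0.0935
```

View pics/s3c.png

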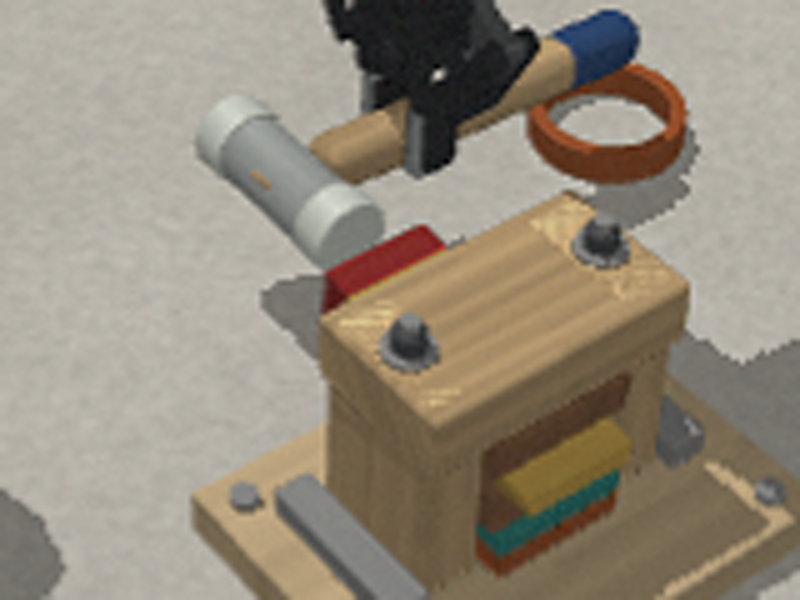

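The scene crop shows the wedge under the yoke, its yellow tip out at the far side (570,465) and its red butt (390,265) clear of the hammer. The last three taps (22, 23 and 37 N) advanced it 0.1, 0.0 and 0.2 mm, so it sits tight. Now I'll lay the hammer down.

send_rows --deltas '[{"gripper": 0, "travel": [0, 0.03, 0], "spin": 0}, {"gripper": 0, "travel": [0.003, 0.065, 0], "spin": 0}, {"gripper": 0, "travel": [0.006, 0.1, 0], "spin": 0}, {"gripper": 0, "travel": [0.008, 0.13, 0.005], "spin": 0}, {"gripper": 0, "travel": [0.008, 0.145, 0.02], "spin": 0}]'

```text
time: 24.35
tool_pos: [0.5321, -0.1044, 0.0403]
ee_rot: [[0.999, 0.033, 0.004], [0.033, -0.999, -0.002], [0.004, 0.002, -1.0]]
force: [-0.4, -0.8, -2.9]
width: 0.0208
grip_force: 60.8
```

send_rows --deltas '[{"gripper": 0, "travel": [0, 0, 0.01], "spin": 0}, {"gripper": 0, "travel": [0, 0, 0.02], "spin": 0}, {"gripper": 0, "travel": [0, 0, 0.027], "spin": 0}, {"gripper": 0, "travel": [0, 0, 0.03], "spin": 0}, {"gripper": 0, "travel": [0, 0, 0.03], "spin": 0}]'

```text
time: 24.85
tool_pos: [0.53, -0.1002, 0.0088]
ee_rot: [[0.999, 0.037, -0.001], [0.037, -0.999, 0.001], [-0.001, -0.001, -1.0]]
force: [-0.4, -0.7, -2.6]
width: 0.0212
grip_force: 60.7
```

```bash
python3 -c "
from h import *
delta([.53,-.1,.004],-88)"
```

```text
t 24.85 pos [ 0.53   -0.1002  0.0088] yaw -87.86 -> travel [-0.     -0.0002  0.0048] spin 0.14 F [-0.4 -0.7 -2.6] w 0.0212 q [ 0.44  0.33 -0.34  1.94  0.14  0.89 -1.51]
```

send_rows --deltas '[{"gripper": 0, "travel": [0, 0, 0.002], "spin": 0}, {"gripper": 0, "travel": [0, 0, 0.004], "spin": 0}, {"gripper": 0, "travel": [0, 0, 0.006], "spin": 0}, {"gripper": 0, "travel": [0, 0, 0.006], "spin": 0}, {"gripper": 0, "travel": [0, 0, 0.006], "spin": 0}]'

```text
time: 25.35
tool_pos: [0.5303, -0.1016, 0.0034]
ee_rot: [[0.999, 0.035, 0.0], [0.035, -0.999, -0.0], [0.0, 0.0, -1.0]]
force: [-0.0, -0.1, -3.2]
width: 0.021
grip_force: 60.7
```

send_rows --deltas '[{"gripper": 75, "travel": [0, 0, 0], "spin": 0}, {"gripper": 75, "travel": [0, 0, 0], "spin": 0}, {"gripper": 75, "travel": [0, 0, 0], "spin": 0}, {"gripper": 75, "travel": [0, 0, 0], "spin": 0}, {"gripper": 75, "travel": [0, 0, -0.005], "spin": 0}]'

```text
time: 25.85
tool_pos: [0.5298, -0.1014, 0.0081]
ee_rot: [[0.999, 0.036, -0.001], [0.036, -0.999, 0.0], [-0.001, -0.0, -1.0]]
force: [0.4, 0.4, -0.1]
width: 0.0642
grip_force: 0.0
```

send_rows --deltas '[{"gripper": 75, "travel": [0, 0, -0.02], "spin": 0}, {"gripper": 75, "travel": [0, 0, -0.06], "spin": 0}, {"gripper": 75, "travel": [0, 0, -0.1], "spin": 0}, {"gripper": 75, "travel": [0, 0, -0.14], "spin": 0}, {"gripper": 75, "travel": [0, 0, -0.16], "spin": 0}]'

```text
time: 26.35
tool_pos: [0.5321, -0.1016, 0.1729]
ee_rot: [[0.999, 0.036, 0.006], [0.036, -0.999, -0.002], [0.006, 0.002, -1.0]]
force: [0.8, -0.1, 0.4]
width: 0.0637
grip_force: 0.0
```

send_rows --deltas '[{"gripper": 75, "travel": [0, 0.02, 0], "spin": 0}, {"gripper": 75, "travel": [0, 0.05, 0], "spin": 0}, {"gripper": 75, "travel": [0, 0.07, 0], "spin": 0}, {"gripper": 75, "travel": [0, 0.07, 0], "spin": 0}, {"gripper": 75, "travel": [0, 0.07, 0], "spin": 0}]'

```text
time: 26.85
tool_pos: [0.5327, -0.1711, 0.1685]
ee_rot: [[0.999, 0.035, 0.0], [0.035, -0.999, 0.001], [0.0, -0.001, -1.0]]
force: [-0.7, 0.7, -0.7]
width: 0.0635
grip_force: 0.0
```

```bash
python3 - <<'E'
from h import *
delta([.53,-.1,.2],-88)
for n in ("top","scene"):
    im,d,c,T=cap(n); P=cloud(d,c,T); x,y,zz=P[...,0],P[...,1],P[...,2]
    m=(zz>.012)&(zz<.06)&(x>.36)&(x<.62)&(y<-.04)&(y>-.16); q=P[m]
    h=q[q[:,0]>.56]; print(n,"hammer",len(q),q.min(0).round(3),q.max(0).round(3),"head",cv2.minAreaRect(h[:,:2].astype(np.float32)) if len(h)>5 else None)
    hsv=cv2.cvtColor(im,cv2.COLOR_RGB2HSV).astype(int); H,S=hsv[...,0],hsv[...,1]
    r=(S>140)&((H<6)|(H>174))&(x>.54)&(x<.63)&(y>.06)&(y<.16)&(zz>.04)&(zz<.11); q=P[r]
    if len(q)>5: print("butt",len(q),q.min(0).round(4),q.max(0).round(4))
E
```

```text
t 26.85 pos [ 0.5327 -0.1711  0.1685] yaw -88.0 -> travel [-0.0002 -0.0712 -0.0315] spin -0.0 F [-0.7  0.7 -0.7] w 0.0635 q [ 0.54  0.19 -0.31  1.75  0.06  1.21 -1.32]
top hammer 869 [ 0.399 -0.147  0.013] [ 0.613 -0.059  0.039] head ((0.5858672857284546, -0.1034436970949173), (0.05003340542316437, 0.08982650935649872), 3.6403098106384277)
butt 74 [0.5612 0.1079 0.0772] [0.6046 0.1202 0.0879]
scene hammer 1043 [ 0.405 -0.143  0.012] [ 0.616 -0.049  0.039] head ((0.5872555375099182, -0.09672605991363525), (0.05462420731782913, 0.09466736763715744), 1.6321738958358765)
butt 143 [0.5597 0.1113 0.0699] [0.6106 0.1273 0.0887]
```

```bash
python3 - <<'E'
from h import *
im,d,c,T=cap("scene"); P=cloud(d,c,T); x,y,zz=P[...,0],P[...,1],P[...,2]
hsv=cv2.cvtColor(im,cv2.COLOR_RGB2HSV).astype(int); H,S=hsv[...,0],hsv[...,1]
def rep(n,m):
    q=P[m]; print(n,len(q),np.percentile(q,[2,50,98],axis=0).round(4).tolist() if len(q) else "")
bx=(x>.54)&(x<.63)&(y>.2)&(y<.27)
rep("tip",bx&(H>19)&(H<32)&(S>130)&(zz>.045)&(zz<.085))
rep("teal",bx&(H>80)&(H<100)&(S>100)&(zz>.02)&(zz<.06))
rep("yoketop",(x>.53)&(x<.63)&(y>.16)&(y<.22)&(zz>.11)&(zz<.128))
z=np.load("scene.npz");im0=z["im"];u,v=350,300
# board top edge now vs. start: column of brown/yellow/teal under the yoke
u,v=proj([[.582,.24,.06]],c,T)[0].astype(int)
for U in (u-6,u,u+6):
    for I in (im0,im): print(U,[(V,I[V,U].tolist()) for V in range(v-14,v+14,2)])
E
```

```text
tip 241 [[0.5577, 0.2257, 0.0608], [0.5838, 0.236, 0.0694], [0.6073, 0.2422, 0.073]]
teal 91 [[0.5547, 0.2259, 0.0347], [0.5879, 0.2311, 0.0392], [0.6113, 0.2336, 0.0424]]
yoketop 1116 [[0.5332, 0.1612, 0.1172], [0.5799, 0.1924, 0.1196], [0.6278, 0.219, 0.1233]]
379 [(323, [84, 59, 45]), (325, [77, 56, 40]), (327, [73, 51, 37]), (329, [72, 52, 37]), (331, [81, 59, 42]), (333, [78, 57, 42]), (335, [76, 57, 43]), (337, [76, 54, 38]), (339, [71, 61, 50]), (341, [29, 74, 70]), (343, [32, 77, 73]), (345, [40, 69, 61]), (347, [87, 43, 20]), (349, [92, 58, 40])]
379 [(323, [83, 59, 42]), (325, [79, 55, 38]), (327, [73, 53, 37]), (329, [78, 57, 39]), (331, [128, 105, 50]), (333, [125, 101, 48]), (335, [125, 100, 46]), (337, [124, 100, 48]), (339, [118, 95, 46]), (341, [107, 91, 54]), (343, [31, 79, 75]), (345, [42, 72, 65]), (347, [91, 48, 26]), (349, [97, 62, 40])]
385 [(323, [71, 52, 37]), (325, [73, 51, 38]), (327, [72, 51, 37]), (329, [75, 54, 37]), (331, [73, 54, 39]), (333, [71, 50, 36]), (335, [70, 53, 41]), (337, [26, 74, 68]), (339, [33, 80, 76]), (341, [30, 74, 65]), (343, [88, 44,
[... 302 characters left out ...]
, [93, 49, 27]), (345, [94, 61, 40]), (347, [122, 109, 86]), (349, [117, 104, 81])]
391 [(323, [78, 58, 44]), (325, [79, 57, 40]), (327, [71, 51, 34]), (329, [77, 56, 41]), (331, [77, 54, 37]), (333, [28, 78, 72]), (335, [27, 72, 68]), (337, [25, 71, 65]), (339, [69, 58, 38]), (341, [86, 45, 24]), (343, [98, 89, 70]), (345, [115, 104, 80]), (347, [106, 92, 72]), (349, [110, 97, 75])]
391 [(323, [100, 80, 45]), (325, [130, 107, 51]), (327, [127, 104, 51]), (329, [125, 102, 49]), (331, [124, 102, 50]), (333, [121, 96, 46]), (335, [22, 72, 71]), (337, [26, 74, 67]), (339, [72, 59, 39]), (341, [89, 47, 24]), (343, [99, 89, 70]), (345, [120, 106, 83]), (347, [111, 98, 78]), (349, [115, 101, 79])]
```

```bash
python3 -c "
from h import *
print(ctrl.finish_job())"
```

```text
the job is handed in; nothing more can be done
None
```

The job is handed in; no result came back from the judging. The wedge sits tight in the press, with under 0.5 mm of total advance over the last three taps at up to 37 N (over the 12–25 N given). The hammer lies on its side on the clear bench, and I didn't move the other loose things.

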